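# Check the jar lids, tighten the loose ones and push the caddy under the bench shelf

### The job

These three square jars are due to go back under the low bench shelf, but some of their screw lids have been left loose, and only a tug at the grip bar across a lid will tell which. While the caddy still stands out in the open, find the loose lids and screw them clockwise until they are fully tight. Then push the caddy straight in under the shelf until its front end, away from the handle, rests against the shelf's back panel, with the jars upright in their places and the other loose things on the bench left where they are.

Things in the scene. Friction and masses are not known exactly. Their poses are not given: they have to be found in the camera images.
- caddy: Grey plastic caddy, loose, 80 (x) x 235 (y) mm without handle, 1.05 kg with its jars. Origin: centre of its underside; z up, y along it. Its +y end is the front, which goes under the shelf first; a loop handle stands out at the -y end. Floor 5 mm thick, rails 50 mm tall. Three pockets, centres at y = +77, 0, -77 mm, each 72.5 (x) x 73 (y) mm, hold the square jars against turning.
- caddy_handle (a point): Middle of the caddy's handle bar: round, steel, 10 mm thick, 78 mm long overall, level along the caddy's x, its axis 42 mm above the worktop and 60 mm beyond the caddy's -y end; two such round arms 68 mm apart join its ends to the caddy. Axes as the caddy's.
- caddy_front (a point): Middle of the caddy's front (+y) end face, 42 mm above the worktop; 117.5 mm from the caddy's origin along its y. Axes as the caddy's.
- bench_shelf: Low white steel bench shelf, fixed, to the robot's left. Origin: centre of its footprint on the worktop; axes nearly the world's. 166 (x) x 240 (y) mm, underside at 140 mm, top at 150 mm with bottles and a tip box on it (to 300 mm). Its -y end is open; two 10 mm posts stand 55 mm in from that end, 146 mm clear between them, centred; its +y end is closed by the back panel.
- shelf_back (a point): Middle of the inner face of the shelf's back panel, against which the caddy's front end must rest; 50 mm above the worktop, 117 mm from the shelf's origin along its y. Axes as the shelf's.
- jar_a: Squat white square jar A in the caddy, 70 x 70 mm, body 52 mm tall, 0.22 kg; the three jars look alike and may stand in any order in the three pockets. Origin: centre of its underside, 5 mm above the worktop when seated; z up, x and y as the caddy's.
- jar_a_bar (a point): Middle of the top of the grip bar across jar A's grey screw lid (66 mm across), on the lid's axis, 97 mm above the worktop. x runs along the bar, z up. Bar 56 mm long, 12 mm thick, rising 16 mm over the lid's flat top. Its direction when tight differs from jar to jar (within 0.6 rad of the caddy's x axis), so it does not show whether the lid is loose.
- jar_a_lid (a joint): Turn of jar A's lid, rad: 0 = fully tight at a firm stop, growing anticlockwise from above as it unscrews. A loose lid starts 0.45 to 1.1 open, turns against a light drag (0.03 N m, about 1.2 N near the end of the bar) and stays where it is left. A steady push of over about 6 N on a bar begins to shift or tip the caddy.
- jar_b: Squat white square jar B in the caddy, 70 x 70 mm, body 52 mm tall, 0.22 kg; the three jars look alike and may stand in any order in the three pockets. Origin: centre of its underside, 5 mm above the worktop when seated; z up, x and y as the caddy's.
- jar_b_bar (a point): Middle of the top of the grip bar across jar B's grey screw lid (66 mm across), on the lid's axis, 97 mm above the worktop. x runs along the bar, z up. Bar 56 mm long, 12 mm thick, rising 16 mm over the lid's flat top. Its direction when tight differs from jar to jar (within 0.6 rad of the caddy's x axis), so it does not show whether the lid is loose.
- jar_b_lid (a joint): Turn of jar B's lid, rad: 0 = fully tight at a firm stop, growing anticlockwise from above as it unscrews. A loose lid starts 0.45 to 1.1 open, turns against a light drag (0.03 N m, about 1.2 N near the end of the bar) and stays where it is left. A steady push of over about 6 N on a bar begins to shift or tip the caddy.
- jar_c: Squat white square jar C in the caddy, 70 x 70 mm, body 52 mm tall, 0.22 kg; the three jars look alike and may stand in any order in the three pockets. Origin: centre of its underside, 5 mm above the worktop when seated; z up, x and y as the caddy's.
- jar_c_bar (a point): Middle of the top of the grip bar across jar C's grey screw lid (66 mm across), on the lid's axis, 97 mm above the worktop. x runs along the bar, z up. Bar 56 mm long, 12 mm thick, rising 16 mm over the lid's flat top. Its direction when tight differs from jar to jar (within 0.6 rad of the caddy's x axis), so it does not show whether the lid is loose.
- jar_c_lid (a joint): Turn of jar C's lid, rad: 0 = fully tight at a firm stop, growing anticlockwise from above as it unscrews. A loose lid starts 0.45 to 1.1 open, turns against a light drag (0.03 N m, about 1.2 N near the end of the bar) and stays where it is left. A steady push of over about 6 N on a bar begins to shift or tip the caddy.
- marker: Bystander: capped marker pen, 147 mm long, lying to the right of the sink. Origin: centre of its underside.
- brown_bottle: Bystander: brown bottle, 50 mm across and 105 mm tall, to the robot's right. Origin: centre of its underside.
- brown_bottle_small: Bystander: smaller brown bottle, 44 mm across and 90 mm tall, to the robot's right. Origin: centre of its underside.
- notebook: Bystander: yellow notebook, 75 x 108 x 11 mm, lying behind the shelf at the left of the sink. Origin: centre of its underside.
Things that resemble listed ones, but are neither listed nor needed, are in the scene too. What is shaped like the jar_b but orange is not meant.

How it is judged:
By the outcome, as a careful person would: the job done as asked, in the order asked, and still so for the second after the job is handed in, with the robot touching nothing.
It also fails if it takes over 72 s, if anything falls off the work surface, if the arm or the gripper's body presses on something with over 40 N, if the wrist force passes 120 N, or if a joint passes its speed limit or range.

### The arm

A 6-joint arm with a two-finger parallel gripper is mounted at the origin on a cart in front of the work surface, level with it; the furniture and walls round the work are solid. World frame = base frame: x ahead of the robot, y to its left, z up, the work surface at z = 0. Lengths are in m, angles in rad, forces in N, time in s.
With the tool pointing down it reaches from about 0.25 to 0.8 m from the base axis. Payload 8.5 kg.
Tool frame: the origin (TCP) lies on the centre line of the jaws, within the pads' length; the fingertips stand 11 mm ahead of it and the grasp point (between the pads) lies 8 mm behind it; z points along the fingers, y is the line along which they close (so a half turn about z gives the same grasp; the last joint's range is limited). The gripper opens to 85 mm and grips with 20 to 120 N. Pads are 22 mm wide; open, the fingers measure 114 mm over their backs; the gripper's body (76 mm by 85 mm) begins 54 mm behind the grasp point. The pads swing forward as they close: fully open they stand 13 mm farther back than shut.
Start: joints at [-1.138, 0.238, -0.013, 1.319, 0, 1.571], TCP at [0.22, -0.477, 0.242] pointing down, gripper open.
Joint ranges: [-2.66, 2.66], [-1.03, 1.9], [-1.14, 1.46], [-1.82, 2.27], [-1.45, 1.34], [-3.14, 3.14]. Speed limits (rad/s): [2.22, 2.22, 2.79, 3.14, 3.14, 3.14].

### API

Orientations are given as a 3x3 rotation matrix whose columns are the frame's x, y, z axes.
In Python, from station import observe, get_image, sign_off, regions_of gives the robot as it stands.
- The arm moves only by the tool send_rows, never from a script. Its argument "steps" is a list of rows, each a list of 2 entries, a list of its own where there are three numbers: the shift along the tool's x, y, z in m, then the turn, a rotation vector about the tool's x, y, z in degrees. A call has 1 to 20 rows; each row shifts and turns the commanded pose from where the row before left it, along the tool's axes as they then stand; what a row does not reach is not made up. A row lasts 1/8 s, in which the tool goes at most 62.5 mm and 10.7 degrees, less where a joint would pass 70% of its speed; a pose out of reach is approached as far as the arm can. A call is refused whole if a number of a shift passes 0.0625 or a number of a turn 10.7, either way. A call with a gripper value outside its range is refused whole. "fingers" is the closure, from 0 (fully open) to 1 (shut), set as the call begins (left out, the last holds). The fingers move at their own pace and stop on an object; "force" is the grip in N (left out, the last holds). Time passes only in rows, so rows that do not move let the fingers close. It gives the time, the measured TCP pose, the force, the opening and the grip force at its end, in the units of the state.
- observe(): the state, without advancing time (a new reading comes with each control period).
- get_image(name): name is "scene" or "top" or "wrist"; returns a dict with "pixels" (480x640x3 uint8, red, green, blue), "fx", "fy", "cx", "cy" (pixels), "dist_coeffs" ([k1, k2, p1, p2, k3] as OpenCV has them; the pictures are not rectified), "pose" (4x4, takes a point from camera to world coordinates). Camera axes: x right, y up, looking along -z (the intrinsics and any distortion apply to the point x, -y, -z); pixel columns grow to the right and rows downward; lengths in m; the calibration is good to about 2 mm. A picture is of the moment at which its call begins. There is no depth.
- sign_off(): hands the job in; it is judged then, once.
Trained networks look in a picture, given as the dict that the camera call returned (one of the last four; its "shot" number tells which), for a name from the list of things; names that differ only in an ending like _2 or _b are one class to them, and where a whole thing is asked for, a point or a joint stands for the part that bears it (a point fixed in the world has none). Each returns a list of dicts, best first, with "conf" (0 to 1); they miss things now and then, are a little off and sometimes report something else, mostly with a low value. They report only what shows in the picture. A call takes as long as a camera call. They do not tell look-alikes from the thing itself.
- regions_of(name, picture): "region" (480x640 bool, what is visible of it) and "extent" ([left, top, width, height] in pixels, round what is visible of it).
The state is a dict: "time_s": time; "joint_positions": joint angles; "joint_vel": joint speeds; "joint_torque": joint torques, N m; "tool_pos": TCP position; "eef_rot": TCP orientation; "contact_force": force on the tool from outside, world axes, zero at the start; "wrist_torque": the same for the moment, N m; "opening": opening from 0.0 (shut) to 1.0 (fully open); "grip_force": force on a finger pad.
Only numpy, scipy, OpenCV 4.12 (cv2) and the standard library are available. Lean on these libraries where they do the work, as an engineer would, in place of code of your own. Each camera call takes 0.05 s, during which the arm holds its last target. There are 200 camera calls.

## Working session

There is one attempt and no reset: what is moved stays moved. The work goes in short steps, Python scripts to look and compute and a tool call to move; the robot and the scene stay as the last step left them, time stands still between calls to the robot, and variables do not carry over. Pictures are saved under pics/ and viewed, at most 10 in all, crops included, and the job is handed in when it is done.

Besides the shell and the picture viewer there is one more tool, called after ">>>" as a command line: name --argument value ..., lists and objects as JSON in quotes. send_rows: Moves the arm, as the interface text tells. Its arguments: {"type":"object","properties":{"steps":{"type":"array"},"fingers":{"type":"number"},"force":{"type":"number"}},"required":["steps"]}

```bash
mkdir -p pics; ls
python3 - <<'E'
from station import *
import cv2,numpy as np,pickle
s=observe();print({k:np.round(v,3).tolist() for k,v in s.items()})
ims=[]
for n in ["top","scene"]:
    p=get_image(n);ims.append(p)
    print(n,p['fx'],p['fy'],p['cx'],p['cy'],p['dist_coeffs'],np.round(p['pose'],3).tolist())
    cv2.imwrite(f'pics/{n}0.png',p['pixels'][:,:,::-1])
    for nm in ['caddy','jar_a_bar','jar_a','bench_shelf','caddy_handle']:
        for d in regions_of(nm,p): print(nm,round(d['conf'],2),d['extent'])
pickle.dump(ims,open('p0.pkl','wb'))
E
```

```text
pics
{'time_s': 0.0, 'joint_positions': [-1.138, 0.239, -0.014, 1.319, 0.0, 1.571], 'joint_vel': [0.001, 0.0, -0.001, 0.001, -0.002, -0.001], 'joint_torque': [-0.002, -53.878, 34.644, 0.018, -0.0, 0.0], 'tool_pos': [0.22, -0.476, 0.242], 'eef_rot': [[0.908, 0.419, -0.001], [0.419, -0.908, 0.001], [0.0, -0.001, -1.0]], 'contact_force': [1.473, 1.223, -0.089], 'wrist_torque': [-0.002, -0.021, 0.019], 'grip_force': 0.0, 'opening': 1.001}
top 559.3365274208151 559.3365274208151 325.52259977657815 227.97064075732777 [0.00104336 0.         0.         0.         0.        ] [[-0.08, 0.955, -0.284, 0.011], [-0.997, -0.078, 0.019, -0.048], [-0.004, 0.285, 0.959, 1.773], [0.0, 0.0, 0.0, 1.0]]
caddy 0.59 [288.1, 239.1, 93.8, 27.1]
jar_a_bar 0.71 [291.3, 237.8, 17.6, 21.0]
jar_a_bar 0.36 [394.9, 189.5, 36.3, 25.3]
jar_a 0.9 [289.0, 240.4, 22.9, 21.3]
jar_a 0.82 [337.3, 237.2, 22.2, 24.9]
jar_a 0.81 [449.2, 178.1, 26.7, 33.6]
jar_a 0.61 [315.1, 236.5, 21.2, 27.2]
bench_shelf 0.88 [161.7, 218.5, 86.3, 71.6]
scene 609.836716725501 609.836716725501 326.58384309021403 235.85581755778105 [-0.10914733  0.          0.          0.          0.        ] [[0.926, 0.206, -0.316, -0.006], [-0.377, 0.555, -0.742, -1.26], [0.023, 0.806, 0.592, 1.011], [0.0, 0.0, 0.0, 1.0]]
caddy 0.85 [288.6, 243.6, 60.5, 50.5]
jar_a_bar 0.54 [292.0, 213.3, 18.1, 18.6]
jar_a 0.91 [302.4, 244.4, 31.6, 29.5]
jar_a 0.72 [292.5, 211.8, 17.7, 25.4]
jar_a 0.64 [436.5, 335.1, 37.5, 43.0]
jar_a 0.61 [295.0, 223.3, 27.3, 36.1]
caddy_handle 0.57 [289.1, 242.6, 55.3, 50.4]
```

Run:
```python
import cv2,pickle
a,b=pickle.load(open('p0.pkl','rb'))
t=cv2.resize(a['pixels'][205:305,150:410,::-1],(780,300),interpolation=cv2.INTER_CUBIC)
s=cv2.resize(b['pixels'][160:360,200:460,::-1],(390,300),interpolation=cv2.INTER_CUBIC)
s2=cv2.resize(b['pixels'][:,:,::-1],(390,292))
import numpy as np
o=np.zeros((600,780,3),np.uint8);o[:300]=t;o[300:,:390]=s;o[300:592,390:]=s2
cv2.imwrite('pics/c0.png',o)
```

```text
(no output)
```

View pics/c0.png

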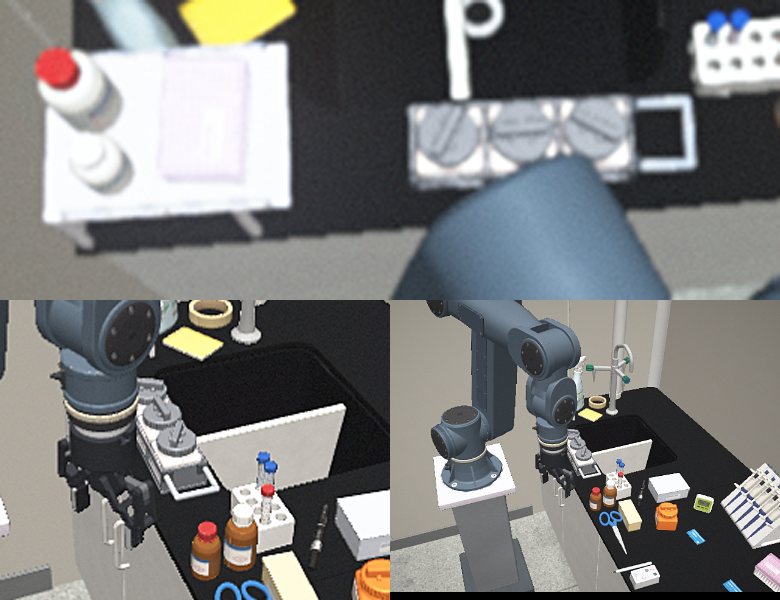

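```bash
cat > h.py <<'E'
import cv2,numpy as np
def ray(p,uv):
    K=np.array([[p['fx'],0,p['cx']],[0,p['fy'],p['cy']],[0,0,1]])
    n=cv2.undistortPoints(np.array([uv],float).reshape(-1,1,2),K,np.array(p['dist_coeffs'])).reshape(-1,2)
    P=np.array(p['pose']);d=np.c_[n[:,0],-n[:,1],-np.ones(len(n))]@P[:3,:3].T
    return P[:3,3],d
def at(p,uv,z):
    o,d=ray(p,uv);return (o+d*((z-o[2])/d[:,2])[:,None])[:,:2]
def proj(p,X):
    P=np.array(p['pose']);c=(np.atleast_2d(X)-P[:3,3])@P[:3,:3]
    K=np.array([[p['fx'],0,p['cx']],[0,p['fy'],p['cy']],[0,0,1]])
    return cv2.projectPoints(c*[1,-1,-1],np.zeros(3),np.zeros(3),K,np.array(p['dist_coeffs']))[0].reshape(-1,2)
E
python3 - <<'E'
import pickle,numpy as np
from h import *
a,b=pickle.load(open('p0.pkl','rb'))
f=lambda l:np.array(l)/3+[150,205]
print('caddy corners',at(a,f([(409,103),(411,185),(633,97)]),.05).round(3).tolist())
print('handle',at(a,f([(690,97),(692,170)]),.042).round(3).tolist())
print('lids',at(a,f([(449,133),(524,130),(598,126)]),.09).round(3).tolist())
print('shelf top',at(a,f([(75,42),(288,43),(291,207),(45,222)]),.15).round(3).tolist())
E
```

```text
caddy corners [[0.495, 0.045], [0.405, 0.049], [0.482, -0.193]]
handle [[0.479, -0.255], [0.399, -0.248]]
lids [[0.448, 0.004], [0.445, -0.074], [0.443, -0.151]]
shelf top [[0.558, 0.374], [0.54, 0.158], [0.37, 0.162], [0.375, 0.404]]
```

>>> send_rows --steps '[[[0.037,-0.027,-0.008],[0,0,0]],[[0.037,-0.027,-0.008],[0,0,0]],[[0.037,-0.027,-0.008],[0,0,0]],[[0.037,-0.027,-0.008],[0,0,0]],[[0.037,-0.027,-0.008],[0,0,0]],[[0.037,-0.027,-0.008],[0,0,0]],[[0.037,-0.027,-0.008],[0,0,0]],[[0.037,-0.027,-0.008],[0,0,0]],[[0.037,-0.027,-0.008],[0,0,0]],[[0.037,-0.027,-0.008],[0,0,0]],[[0,0,0],[0,0,-10]],[[0,0,0],[0,0,-10]],[[0,0,0],[0,0,-10]],[[0,0,0],[0,0,-10]],[[0,0,0],[0,0,-10]],[[0,0,0],[0,0,-10]],[[0,0,0],[0,0,-5]],[[0,0,0],[0,0,0]]]' --fingers 0.5

```text
time_s: 2.85
tool_pos: [0.4428, -0.0763, 0.3224]
eef_rot: [[0.004, 1.0, 0.0], [1.0, -0.004, 0.0], [0.0, 0.0, -1.0]]
contact_force: [-0.6, 0.1, 0.3]
opening: 0.499
grip_force: 0.0
```

Run:
```python
from station import *
import cv2,numpy as np,pickle
s=observe();print({k:np.round(s[k],3).tolist() for k in s})
p=get_image("wrist");t=get_image("top");pickle.dump([p,t],open('p1.pkl','wb'))
print(np.round(p['pose'],3).tolist(),p['fx'],p['dist_coeffs'])
cv2.imwrite('pics/w1.png',p['pixels'][:,:,::-1])
for nm in ['caddy','jar_a_bar','jar_a','caddy_handle']:
        for d in regions_of(nm,p): print(nm,round(d['conf'],2),d['extent'])
```

```text
{'time_s': 2.85, 'joint_positions': [-0.171, 0.092, 0.008, 1.487, 0.0, 1.404], 'joint_vel': [0.001, 0.0, 0.0, 0.001, 0.0, 0.05], 'joint_torque': [0.002, -42.726, 35.288, -0.0, 0.0, -0.774], 'tool_pos': [0.443, -0.076, 0.322], 'eef_rot': [[0.004, 1.0, 0.0], [1.0, -0.004, 0.0], [0.0, 0.0, -1.0]], 'contact_force': [-0.602, 0.105, 0.328], 'wrist_torque': [0.004, 0.008, 0.028], 'grip_force': 0.0, 'opening': 0.499}
[[1.0, 0.003, 0.002, 0.443], [-0.004, 0.952, 0.308, 0.002], [-0.001, -0.308, 0.952, 0.455], [0.0, 0.0, 0.0, 1.0]] 359.4671605484228 [-0.06473986  0.          0.          0.          0.        ]
caddy 0.72 [281.8, 79.6, 79.2, 255.1]
caddy 0.53 [285.9, 87.9, 65.7, 70.3]
jar_a_bar 0.74 [285.2, 87.9, 69.4, 69.8]
jar_a 0.93 [286.1, 227.9, 62.9, 63.5]
jar_a 0.91 [286.3, 157.8, 67.2, 72.8]
jar_a 0.77 [292.2, 85.7, 62.1, 69.3]
jar_a 0.61 [430.7, 455.4, 11.2, 13.3]
caddy_handle 0.92 [283.7, 77.0, 78.4, 256.5]
```

View pics/w1.png

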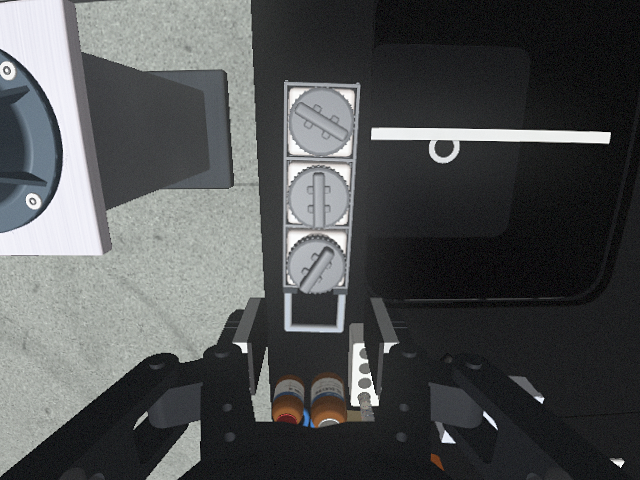

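Run:
```python
import cv2,pickle
p=pickle.load(open('p1.pkl','rb'))[0]
c=p['pixels'][75:340,270:370,::-1]
a=cv2.resize(c[:132],None,fx=4,fy=4,interpolation=cv2.INTER_CUBIC);b=cv2.resize(c[132:264],None,fx=4,fy=4,interpolation=cv2.INTER_CUBIC)
cv2.imwrite('pics/c1.png',cv2.hconcat([a,b]))
```

```text
(no output)
```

View pics/c1.png

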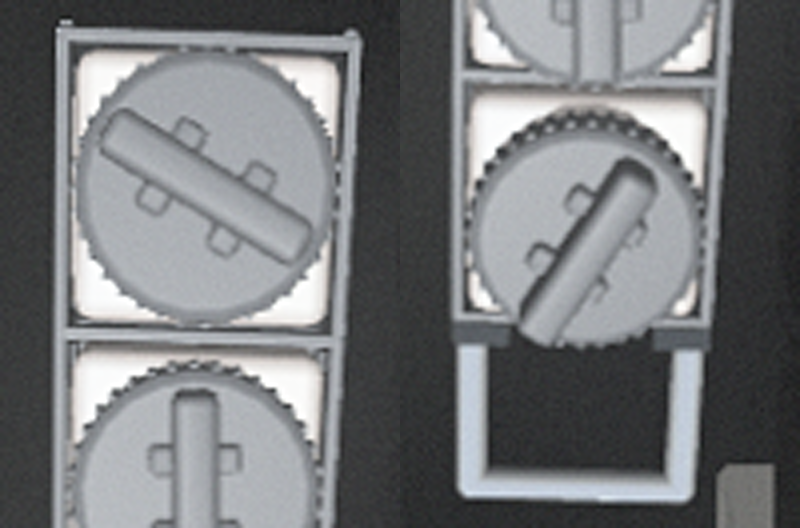

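Run:
```python
import pickle
from h import *
p,t=pickle.load(open('p1.pkl','rb'))
L=lambda l:np.array(l)/4+[270,75]
R=lambda l:(np.array(l)-[400,0])/4+[270,207]
pr=lambda n,x:print(n,x.round(4).tolist(),x.mean(0).round(4),'ang',np.degrees(np.arctan2(*(x[1]-x[0])[::-1])).round(1),'len',np.linalg.norm(x[1]-x[0]).round(4))
pr('front bar',at(p,L([(112,127),(298,245)]),.097))
pr('mid bar',at(p,L([(196,393),(197,608)]),.097))
pr('rear bar',at(p,R([(640,170),(535,318)]),.097))
pr('handle',at(p,R([(470,487),(682,487)]),.042))
pr('front edge',at(p,L([(58,32),(356,38)]),.05))
pr('rear edge',at(p,R([(454,318),(714,318)]),.05))
pr('left side',np.r_[at(p,L([(58,32)]),.05),at(p,R([(454,318)]),.05)])
pr('right side',np.r_[at(p,L([(356,38)]),.05),at(p,R([(714,318)]),.05)])
```

```text
front bar [[0.4272, 0.022], [0.4714, -0.005]] [0.4493 0.0085] ang -31.5 len 0.0518
mid bar [[0.4469, -0.0402], [0.4471, -0.0951]] [ 0.447  -0.0677] ang -89.8 len 0.0549
rear bar [[0.4584, -0.1196], [0.4302, -0.1621]] [ 0.4443 -0.1409] ang -123.6 len 0.051
handle [[0.406, -0.248], [0.4756, -0.2482]] [ 0.4408 -0.2481] ang -0.2 len 0.0695
front edge [[0.4113, 0.0485], [0.4893, 0.0468]] [0.4503 0.0477] ang -1.2 len 0.078
rear edge [[0.4035, -0.1836], [0.4836, -0.1838]] [ 0.4436 -0.1837] ang -0.2 len 0.0801
left side [[0.4113, 0.0485], [0.4035, -0.1836]] [ 0.4074 -0.0675] ang -91.9 len 0.2322
right side [[0.4893, 0.0468], [0.4836, -0.1838]] [ 0.4865 -0.0685] ang -91.4 len 0.2307
```

>>> send_rows --steps '[[[0.0075,0.0042,0.03],[0,0,0]],[[0,0,0.04],[0,0,0]],[[0,0,0.04],[0,0,0]],[[0,0,0.04],[0,0,0]],[[0,0,0.04],[0,0,0]],[[0,0,0.025],[0,0,0]],[[0,0,0.011],[0,0,0]],[[0,0,0],[0,0,0]],[[0,0,0],[0,0,0]]]' --fingers 0.6

```text
time_s: 4.28
tool_pos: [0.4478, -0.0689, 0.0973]
eef_rot: [[0.004, 1.0, 0.002], [1.0, -0.004, -0.0], [-0.0, 0.002, -1.0]]
contact_force: [0.4, 0.5, 0.4]
opening: 0.402
grip_force: 0.0
```

>>> send_rows --steps '[[[0,0,0],[0,0,0]],[[0,0,0],[0,0,0]],[[0,0,0],[0,0,0]],[[0,0,0],[0,0,0]],[[0,0,0],[0,0,0]],[[0,0,0],[0,0,0]]]' --fingers 1 --force 25

```text
time_s: 5.03
tool_pos: [0.4469, -0.0688, 0.0969]
eef_rot: [[0.004, 1.0, 0.0], [1.0, -0.004, -0.0], [-0.0, 0.0, -1.0]]
contact_force: [-3.6, -0.3, 6.5]
opening: 0.127
grip_force: 28.8
```

```bash
cat > o.py <<'E'
from station import *
import numpy as np
s=observe();R=s['eef_rot']
print(np.round(s['tool_pos'],4),'yaw',np.degrees(np.arctan2(R[1][0],R[0][0])).round(2),'F',np.round(s['contact_force'],2),'T',np.round(s['wrist_torque'],3),'op',s['opening'],s['grip_force'],'t',s['time_s'],'j',np.round(s['joint_positions'],2))
E
python3 o.py
```

```text
[ 0.4469 -0.0688  0.0969] yaw 89.8 F [-3.64 -0.27  6.47] T [0.018 0.649 0.01 ] op 0.12736188839145166 28.837035298347473 t 5.025 j [-0.15  0.22 -0.44  0.91 -0.    1.42]
```

>>> send_rows --steps '[[[0,-0.0005,-0.0005],[0,0,3]],[[0,0,0],[0,0,3]],[[0,0,0],[0,0,0]]]'

```text
time_s: 5.4
tool_pos: [0.4466, -0.0688, 0.097]
eef_rot: [[0.108, 0.994, 0.0], [0.994, -0.108, 0.0], [0.0, 0.0, -1.0]]
contact_force: [-0.9, 0.8, 1.0]
opening: 0.131
grip_force: 28.1
```

```bash
python3 o.py
```

```text
[ 0.4466 -0.0688  0.097 ] yaw 83.81 F [-0.86  0.76  0.97] T [-0.106  0.07  -0.031] op 0.13090385705096386 28.090414702892303 t 5.4 j [-0.15  0.22 -0.44  0.91  0.    1.53]
```

>>> send_rows --steps '[[[0,0,0],[0,0,5]],[[0,0,0],[0,0,6]],[[0,0,0],[0,0,6]],[[0,0,0],[0,0,6]],[[0,0,0],[0,0,6]],[[0,0,0],[0,0,6]],[[0,0,0],[0,0,5]],[[0,0,0],[0,0,4]],[[0,0,0],[0,0,0]]]'

```text
time_s: 6.52
tool_pos: [0.446, -0.0686, 0.097]
eef_rot: [[0.767, 0.641, -0.001], [0.641, -0.767, 0.0], [-0.0, -0.001, -1.0]]
contact_force: [-3.9, 1.5, 6.6]
opening: 0.133
grip_force: 28.7
```

```bash
python3 o.py
```

```text
[ 0.446  -0.0686  0.097 ] yaw 39.88 F [-3.86  1.45  6.57] T [ 0.189  0.8   -0.021] op 0.13303969102234642 28.658410012722015 t 6.525 j [-0.15  0.22 -0.44  0.91  0.    2.29]
```

>>> send_rows --steps '[[[0,0,0],[0,0,2]],[[0,0,0],[0,0,2]],[[0,0,0],[0,0,0]]]'

```text
time_s: 6.9
tool_pos: [0.446, -0.0685, 0.097]
eef_rot: [[0.81, 0.587, -0.001], [0.587, -0.81, 0.0], [-0.0, -0.001, -1.0]]
contact_force: [-4.0, 1.0, 5.4]
opening: 0.131
grip_force: 28.7
```

```bash
python3 o.py
```

```text
[ 0.446  -0.0685  0.097 ] yaw 35.92 F [-3.97  1.03  5.37] T [ 0.319  0.865 -0.003] op 0.13093222438525245 28.698473274707794 t 6.9 j [-0.15  0.22 -0.44  0.91  0.    2.36]
```

>>> send_rows --steps '[[[0,0,0],[0,0,1.5]],[[0,0,0],[0,0,1.5]],[[0,0,0],[0,0,0]]]'

```text
time_s: 7.28
tool_pos: [0.446, -0.0685, 0.097]
eef_rot: [[0.839, 0.544, -0.001], [0.544, -0.839, 0.001], [-0.0, -0.001, -1.0]]
contact_force: [-3.7, 1.4, 5.9]
opening: 0.132
grip_force: 28.7
```

```bash
python3 o.py
```

```text
[ 0.446  -0.0685  0.097 ] yaw 32.92 F [-3.69  1.36  5.89] T [ 0.281  0.92  -0.097] op 0.1318362535418715 28.725747764110565 t 7.275 j [-0.15  0.22 -0.44  0.91  0.    2.41]
```

>>> send_rows --steps '[[[0,0,0],[0,0,1]],[[0,0,0],[0,0,1]],[[0,0,0],[0,0,0]]]'

```text
time_s: 7.65
tool_pos: [0.4459, -0.0685, 0.097]
eef_rot: [[0.858, 0.514, -0.001], [0.514, -0.858, 0.001], [-0.0, -0.001, -1.0]]
contact_force: [-4.6, 1.9, 6.6]
opening: 0.132
grip_force: 28.7
```

```bash
python3 o.py
```

```text
[ 0.4459 -0.0685  0.097 ] yaw 30.93 F [-4.6   1.87  6.58] T [ 0.299  0.898 -0.034] op 0.13244876958321966 28.73912662267685 t 7.65 j [-0.15  0.22 -0.44  0.91  0.    2.45]
```

>>> send_rows --steps '[[[0,0,0],[0,0,1]],[[0,0,0],[0,0,1]],[[0,0,0],[0,0,0]]]'

```text
time_s: 8.02
tool_pos: [0.4457, -0.0683, 0.0969]
eef_rot: [[0.875, 0.484, -0.001], [0.484, -0.875, 0.001], [-0.001, -0.001, -1.0]]
contact_force: [-4.8, 3.4, 5.0]
opening: 0.13
grip_force: 29.0
```

```bash
python3 o.py
```

```text
[ 0.4457 -0.0683  0.0969] yaw 28.96 F [-4.8   3.42  5.03] T [0.422 0.948 0.334] op 0.1297926473936301 28.99920344352722 t 8.025 j [-0.15  0.22 -0.44  0.91  0.    2.48]
```

>>> send_rows --steps '[[[0,0,0],[0,0,1]],[[0,0,0],[0,0,1]],[[0,0,0],[0,0,0]]]'

```text
time_s: 8.4
tool_pos: [0.4465, -0.0686, 0.0968]
eef_rot: [[0.892, 0.452, -0.0], [0.452, -0.892, 0.0], [-0.0, -0.0, -1.0]]
contact_force: [-2.1, 1.4, 3.6]
opening: 0.133
grip_force: 29.1
```

```bash
python3 o.py;python3 o.py
```

```text
[ 0.4465 -0.0686  0.0968] yaw 26.88 F [-2.08  1.36  3.6 ] T [0.294 0.515 0.378] op 0.13296476074046337 29.066526889801025 t 8.4 j [-0.15  0.22 -0.44  0.91  0.    2.52]
[ 0.4465 -0.0686  0.0968] yaw 26.88 F [-2.08  1.36  3.6 ] T [0.294 0.515 0.378] op 0.13296476074046337 29.066526889801025 t 8.4 j [-0.15  0.22 -0.44  0.91  0.    2.52]
```

>>> send_rows --steps '[[[0,0,0],[0,0,0]],[[0,0,0],[0,0,0]],[[0,0,0],[0,0,0]],[[0,0,-0.03],[0,0,0]],[[0,0,-0.04],[0,0,0]],[[-0.018,0.034,-0.04],[0,0,0]],[[-0.018,0.034,-0.04],[0,0,0]],[[0,0,0],[0,0,-10]],[[0,0,0],[0,0,-10]],[[0,0,0],[0,0,-9.5]],[[0,0,0],[0,0,0]]]' --fingers 0.6

```text
time_s: 9.78
tool_pos: [0.4451, -0.1458, 0.2468]
eef_rot: [[0.556, 0.831, 0.0], [0.831, -0.556, 0.0], [0.0, -0.0, -1.0]]
contact_force: [-0.7, -0.1, 0.2]
opening: 0.4
grip_force: 0.0
```

```bash
python3 o.py
python3 - <<'E'
from station import *
import cv2,pickle
from h import *
p=get_image("wrist");pickle.dump(p,open('p2.pkl','wb'))
img=p['pixels'][:,:,::-1].copy()
# world-aligned rectified views at z=.097 (bars) and z=.05 (rails): 0.35 m tall, 0.16 wide, 1500 px/m
o=[]
for z in(.097,.05):
    xs=np.linspace(.37,.53,240);ys=np.linspace(.08,-.28,540)
    X,Y=np.meshgrid(xs,ys);uv=proj(p,np.c_[X.ravel(),Y.ravel(),np.full(X.size,z)]).astype(np.float32)
    o.append(cv2.remap(img,uv[:,0].reshape(X.shape),uv[:,1].reshape(X.shape),cv2.INTER_CUBIC))
cv2.imwrite('pics/c2.png',cv2.hconcat(o))
E
```

```text
[ 0.4451 -0.1458  0.2468] yaw 56.23 F [-0.7  -0.07  0.15] T [-0.007 -0.002 -0.049] op 0.3996723805426671 0.0 t 9.775 j [-0.32  0.14 -0.13  1.3   0.    1.84]
```

View pics/c2.png

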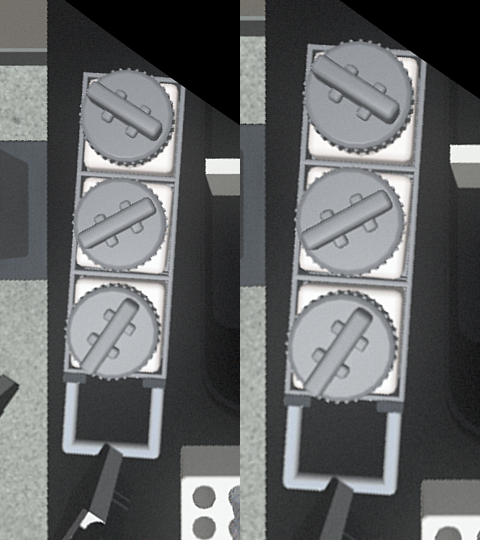

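>>> send_rows --steps '[[[-0.0004,-0.0021,0.03],[0,0,0]],[[0,0,0.04],[0,0,0]],[[0,0,0.04],[0,0,0]],[[0,0,0.025],[0,0,0]],[[0,0,0.013],[0,0,0]],[[0,0,0],[0,0,0]],[[0,0,0],[0,0,0]]]'

```text
time_s: 10.7
tool_pos: [0.4438, -0.1451, 0.0997]
eef_rot: [[0.555, 0.832, 0.001], [0.832, -0.555, -0.0], [0.0, 0.001, -1.0]]
contact_force: [-0.3, -1.0, 0.9]
opening: 0.402
grip_force: 0.0
```

>>> send_rows --steps '[[[0,0,0],[0,0,0]],[[0,0,0],[0,0,0]],[[0,0,0],[0,0,0]],[[0,0,0],[0,0,0]],[[0,0,0],[0,0,0]]]' --fingers 1

```text
time_s: 11.32
tool_pos: [0.4431, -0.1448, 0.0994]
eef_rot: [[0.555, 0.832, 0.0], [0.832, -0.555, 0.0], [0.0, 0.0, -1.0]]
contact_force: [-1.9, 1.5, 6.8]
opening: 0.131
grip_force: 28.7
```

```bash
python3 o.py
```

```text
[ 0.4431 -0.1448  0.0994] yaw 56.29 F [-1.86  1.46  6.78] T [0.282 0.529 0.047] op 0.1305686039418528 28.664309978485107 t 11.325 j [-0.32  0.24 -0.41  0.93  0.    1.84]
```

>>> send_rows --steps '[[[0,0,0],[0,0,2]],[[0,0,0],[0,0,2]],[[0,0,0],[0,0,0]]]'

```text
time_s: 11.7
tool_pos: [0.4431, -0.1448, 0.0993]
eef_rot: [[0.612, 0.791, 0.0], [0.791, -0.612, 0.0], [0.0, 0.0, -1.0]]
contact_force: [-3.5, 0.5, 5.3]
opening: 0.126
grip_force: 28.6
```

```bash
python3 o.py
```

```text
[ 0.4431 -0.1448  0.0993] yaw 52.26 F [-3.49  0.48  5.27] T [ 0.155  0.517 -0.068] op 0.12644110782141943 28.635049760341644 t 11.7 j [-0.32  0.24 -0.41  0.93  0.    1.91]
```

>>> send_rows --steps '[[[0,0,0],[0,0,5]],[[0,0,0],[0,0,5]],[[0,0,0],[0,0,5]],[[0,0,0],[0,0,4]],[[0,0,0],[0,0,0]]]'

```text
time_s: 12.32
tool_pos: [0.4431, -0.145, 0.0993]
eef_rot: [[0.836, 0.548, 0.0], [0.548, -0.836, -0.0], [0.0, 0.0, -1.0]]
contact_force: [-1.9, 0.4, 6.5]
opening: 0.13
grip_force: 28.5
```

```bash
python3 o.py
```

```text
[ 0.4431 -0.145   0.0993] yaw 33.23 F [-1.89  0.38  6.48] T [0.054 0.438 0.041] op 0.12967106974477594 28.53996366262436 t 12.325 j [-0.32  0.24 -0.41  0.93 -0.    2.25]
```

>>> send_rows --steps '[[[0,0,0],[0,0,1.5]],[[0,0,0],[0,0,1.5]],[[0,0,0],[0,0,0]]]'

```text
time_s: 12.7
tool_pos: [0.4431, -0.145, 0.0993]
eef_rot: [[0.864, 0.504, 0.0], [0.504, -0.864, -0.0], [0.0, 0.001, -1.0]]
contact_force: [-2.6, 0.3, 6.2]
opening: 0.13
grip_force: 28.5
```

```bash
python3 o.py
```

```text
[ 0.4431 -0.145   0.0993] yaw 30.26 F [-2.6   0.27  6.18] T [0.065 0.526 0.009] op 0.12974224407551135 28.53270649909973 t 12.7 j [-0.32  0.24 -0.41  0.93 -0.    2.3 ]
```

>>> send_rows --steps '[[[0,0,0],[0,0,1.5]],[[0,0,0],[0,0,1.5]],[[0,0,0],[0,0,0]]]'

```text
time_s: 13.08
tool_pos: [0.4431, -0.145, 0.0993]
eef_rot: [[0.889, 0.458, 0.0], [0.458, -0.889, -0.0], [0.0, 0.001, -1.0]]
contact_force: [-2.5, 0.4, 6.2]
opening: 0.133
grip_force: 28.5
```

```bash
python3 o.py
```

```text
[ 0.4431 -0.145   0.0993] yaw 27.26 F [-2.52  0.45  6.24] T [ 0.017  0.471 -0.048] op 0.13280427096507433 28.5213965177536 t 13.075 j [-0.32  0.24 -0.41  0.93 -0.    2.35]
```

>>> send_rows --steps '[[[0,0,0],[0,0,1.5]],[[0,0,0],[0,0,1.5]],[[0,0,0],[0,0,0]]]'

```text
time_s: 13.45
tool_pos: [0.4431, -0.145, 0.0993]
eef_rot: [[0.912, 0.411, 0.0], [0.411, -0.912, -0.0], [0.0, 0.001, -1.0]]
contact_force: [-2.8, 0.1, 5.8]
opening: 0.126
grip_force: 28.5
```

```bash
python3 o.py
```

```text
[ 0.4431 -0.145   0.0993] yaw 24.26 F [-2.84  0.05  5.82] T [-0.046  0.472 -0.042] op 0.12639632374952472 28.510290384292603 t 13.45 j [-0.32  0.24 -0.41  0.93 -0.    2.4 ]
```

>>> send_rows --steps '[[[0,0,0],[0,0,1]],[[0,0,0],[0,0,1]],[[0,0,0],[0,0,0]]]'

```text
time_s: 13.82
tool_pos: [0.4431, -0.1451, 0.0993]
eef_rot: [[0.925, 0.379, 0.0], [0.379, -0.925, -0.001], [0.0, 0.001, -1.0]]
contact_force: [-2.6, -0.4, 5.5]
opening: 0.128
grip_force: 28.5
```

```bash
python3 o.py
```

```text
[ 0.4431 -0.1451  0.0993] yaw 22.27 F [-2.61 -0.42  5.54] T [-0.069  0.544  0.019] op 0.1283758147338507 28.5070663690567 t 13.825 j [-0.32  0.24 -0.41  0.93 -0.    2.44]
```

>>> send_rows --steps '[[[0,0,0],[0,0,1.5]],[[0,0,0],[0,0,1.5]],[[0,0,0],[0,0,0]]]'

```text
time_s: 14.2
tool_pos: [0.4431, -0.1451, 0.0993]
eef_rot: [[0.944, 0.33, 0.0], [0.33, -0.944, -0.001], [0.0, 0.001, -1.0]]
contact_force: [-2.8, 0.4, 4.9]
opening: 0.13
grip_force: 28.5
```

```bash
python3 o.py
```

```text
[ 0.4431 -0.1451  0.0993] yaw 19.26 F [-2.77  0.44  4.89] T [-0.157  0.489 -0.015] op 0.1299275688272402 28.493577539920807 t 14.2 j [-0.32  0.24 -0.41  0.93 -0.    2.49]
```

>>> send_rows --steps '[[[0,0,0],[0,0,1]],[[0,0,0],[0,0,1]],[[0,0,0],[0,0,0]]]'

```text
time_s: 14.58
tool_pos: [0.443, -0.1451, 0.0993]
eef_rot: [[0.955, 0.297, 0.0], [0.297, -0.955, -0.001], [-0.0, 0.001, -1.0]]
contact_force: [-2.9, 0.3, 5.3]
opening: 0.127
grip_force: 28.5
```

```bash
python3 o.py
```

```text
[ 0.443  -0.1451  0.0993] yaw 17.27 F [-2.91  0.32  5.32] T [-0.175  0.518 -0.016] op 0.12693110399475335 28.49216401576996 t 14.575 j [-0.32  0.24 -0.41  0.93 -0.    2.52]
```

>>> send_rows --steps '[[[0,0,0],[0,0,1.5]],[[0,0,0],[0,0,1.5]],[[0,0,0],[0,0,0]]]'

```text
time_s: 14.95
tool_pos: [0.443, -0.1451, 0.0992]
eef_rot: [[0.969, 0.246, 0.0], [0.246, -0.969, -0.001], [-0.0, 0.001, -1.0]]
contact_force: [-3.0, -0.7, 5.4]
opening: 0.13
grip_force: 28.5
```

```bash
python3 o.py
```

```text
[ 0.443  -0.1451  0.0992] yaw 14.26 F [-3.01 -0.75  5.36] T [-0.197  0.521 -0.039] op 0.1295906101045493 28.47982496023178 t 14.95 j [-0.32  0.24 -0.41  0.93 -0.    2.58]
```

>>> send_rows --steps '[[[0,0,0],[0,0,1]],[[0,0,0],[0,0,1]],[[0,0,0],[0,0,0]]]'

```text
time_s: 15.32
tool_pos: [0.443, -0.1452, 0.0993]
eef_rot: [[0.977, 0.212, 0.0], [0.212, -0.977, -0.001], [0.0, 0.001, -1.0]]
contact_force: [-2.9, 0.3, 5.2]
opening: 0.127
grip_force: 28.5
```

```bash
python3 o.py
```

```text
[ 0.443  -0.1452  0.0993] yaw 12.27 F [-2.95  0.29  5.24] T [-0.209  0.517  0.008] op 0.12708702270667216 28.479730188846588 t 15.325 j [-0.32  0.24 -0.41  0.93 -0.    2.61]
```

>>> send_rows --steps '[[[0,0,0],[0,0,1.5]],[[0,0,0],[0,0,1.5]],[[0,0,0],[0,0,0]]]'

```text
time_s: 15.7
tool_pos: [0.443, -0.1452, 0.0993]
eef_rot: [[0.987, 0.161, 0.0], [0.161, -0.987, -0.001], [0.0, 0.001, -1.0]]
contact_force: [-3.7, -0.8, 5.2]
opening: 0.13
grip_force: 28.5
```

```bash
python3 o.py
```

```text
[ 0.443  -0.1452  0.0993] yaw 9.26 F [-3.69 -0.84  5.21] T [-0.26   0.562 -0.031] op 0.1304594975649228 28.46832185983658 t 15.7 j [-0.32  0.24 -0.41  0.93 -0.    2.66]
```

>>> send_rows --steps '[[[0,0,0],[0,0,1]],[[0,0,0],[0,0,1]],[[0,0,0],[0,0,0]]]'

```text
time_s: 16.08
tool_pos: [0.443, -0.1452, 0.0992]
eef_rot: [[0.992, 0.126, 0.0], [0.126, -0.992, -0.001], [0.0, 0.001, -1.0]]
contact_force: [-2.6, -0.1, 4.4]
opening: 0.127
grip_force: 28.5
```

```bash
python3 o.py
```

```text
[ 0.443  -0.1452  0.0992] yaw 7.27 F [-2.62 -0.06  4.37] T [-0.225  0.535  0.009] op 0.12695313098051011 28.468962013721466 t 16.075 j [-0.32  0.24 -0.41  0.93 -0.    2.7 ]
```

>>> send_rows --steps '[[[0,0,0],[0,0,1]],[[0,0,0],[0,0,1]],[[0,0,0],[0,0,0]]]'

```text
time_s: 16.45
tool_pos: [0.443, -0.1452, 0.0993]
eef_rot: [[0.996, 0.092, 0.0], [0.092, -0.996, -0.001], [0.0, 0.001, -1.0]]
contact_force: [-2.6, -2.3, 4.0]
opening: 0.127
grip_force: 28.5
```

```bash
python3 o.py
```

```text
[ 0.443  -0.1452  0.0993] yaw 5.26 F [-2.61 -2.28  3.97] T [-0.321  0.542  0.03 ] op 0.12681257703347945 28.46560925245285 t 16.45 j [-0.32  0.24 -0.41  0.93 -0.    2.73]
```

>>> send_rows --steps '[[[0,0,0],[0,0,1]],[[0,0,0],[0,0,1]],[[0,0,0],[0,0,0]]]'

```text
time_s: 16.82
tool_pos: [0.443, -0.1452, 0.0993]
eef_rot: [[0.998, 0.057, 0.0], [0.057, -0.998, -0.001], [0.0, 0.001, -1.0]]
contact_force: [-2.8, -1.1, 5.4]
opening: 0.127
grip_force: 28.5
```

```bash
python3 o.py
```

```text
[ 0.443  -0.1452  0.0993] yaw 3.27 F [-2.8  -1.06  5.37] T [-0.355  0.554 -0.016] op 0.12700162760435088 28.462963700294495 t 16.825 j [-0.32  0.24 -0.41  0.93 -0.    2.77]
```

>>> send_rows --steps '[[[0,0,0],[0,0,1]],[[0,0,0],[0,0,1]],[[0,0,0],[0,0,0]]]'

```text
time_s: 17.2
tool_pos: [0.4434, -0.145, 0.0992]
eef_rot: [[1.0, 0.022, 0.001], [0.022, -1.0, -0.0], [0.001, 0.0, -1.0]]
contact_force: [-1.5, 0.5, 6.1]
opening: 0.13
grip_force: 28.6
```

```bash
python3 o.py
```

```text
[ 0.4434 -0.145   0.0992] yaw 1.27 F [-1.46  0.47  6.15] T [-0.124  0.421 -0.002] op 0.1297995559735462 28.590221107006073 t 17.2 j [-0.32  0.24 -0.41  0.93 -0.    2.8 ]
```

>>> send_rows --steps '[[[0,0,0],[0,0,1]],[[0,0,0],[0,0,1]],[[0,0,0],[0,0,0]]]'

```text
time_s: 17.58
tool_pos: [0.4433, -0.1448, 0.0992]
eef_rot: [[1.0, -0.012, 0.001], [-0.012, -1.0, 0.0], [0.001, -0.0, -1.0]]
contact_force: [-2.2, 1.8, 6.2]
opening: 0.132
grip_force: 28.8
```

```bash
python3 o.py
```

```text
[ 0.4433 -0.1448  0.0992] yaw -0.69 F [-2.15  1.76  6.22] T [0.094 0.384 0.312] op 0.13232265198461848 28.7985822558403 t 17.575 j [-0.32  0.24 -0.41  0.93  0.    2.84]
```

>>> send_rows --steps '[[[0,0,0],[0,0,0]],[[0,0,0],[0,0,0]],[[0,0,0],[0,0,0]],[[0,0,-0.03],[0,0,0]],[[0,0,-0.04],[0,0,0]],[[0.003,-0.05,-0.04],[0,0,0]],[[0.003,-0.05,-0.04],[0,0,0]],[[0.003,-0.052,0],[0,0,0]],[[0,0,0],[0,0,0]]]' --fingers 0.6

```text
time_s: 18.7
tool_pos: [0.454, 0.0011, 0.2472]
eef_rot: [[1.0, 0.001, 0.001], [0.001, -1.0, 0.005], [0.001, -0.005, -1.0]]
contact_force: [-0.5, -0.7, -0.6]
opening: 0.4
grip_force: 0.0
```

>>> send_rows --steps '[[[0,0,0],[0,0,-10]],[[0,0,0],[0,0,-10]],[[0,0,0],[0,0,-10]],[[0,0,0],[0,0,-10]],[[0,0,0],[0,0,-10]],[[0,0,0],[0,0,-10]],[[0,0,0],[0,0,-10]],[[0,0,0],[0,0,-10]],[[0,0,0],[0,0,-10]],[[0,0,0],[0,0,-10]],[[0,0,0],[0,0,-10]],[[0,0,0],[0,0,-10]],[[0,0,0],[0,0,-10]],[[0,0,0],[0,0,-10]],[[0,0,0],[0,0,-5]],[[0,0,0],[0,0,0]]]'

```text
time_s: 20.7
tool_pos: [0.4536, -0.002, 0.2465]
eef_rot: [[-0.815, 0.58, -0.001], [0.58, 0.815, 0.005], [0.003, 0.003, -1.0]]
contact_force: [0.5, 0.5, -1.7]
opening: 0.397
grip_force: 0.0
```

```bash
python3 o.py
cat > rect.py <<'E'
import sys,cv2,pickle
from station import *
from h import *
p=get_image(sys.argv[1]);pickle.dump(p,open(sys.argv[2]+'.pkl','wb'))
img=p['pixels'][:,:,::-1].copy()
x0,x1,y1,y0,sc=map(float,sys.argv[3:8]);o=[]
for z in map(float,sys.argv[8:]):
    xs=np.arange(x0,x1,1/sc);ys=np.arange(y1,y0,-1/sc)
    X,Y=np.meshgrid(xs,ys);uv=proj(p,np.c_[X.ravel(),Y.ravel(),np.full(X.size,z)]).astype(np.float32)
    o.append(cv2.remap(img,uv[:,0].reshape(X.shape),uv[:,1].reshape(X.shape),cv2.INTER_CUBIC))
cv2.imwrite('pics/'+sys.argv[2]+'.png',cv2.hconcat(o))
E
python3 rect.py wrist p3 .37 .53 .08 -.28 1500 .097 .05
```

```text
[ 0.4536 -0.002   0.2465] yaw 144.58 F [ 0.46  0.46 -1.68] T [0.006 0.035 0.019] op 0.39735287203720326 0.0 t 20.7 j [-0.01  0.11 -0.16  1.3   0.    0.61]
```

View pics/p3.png

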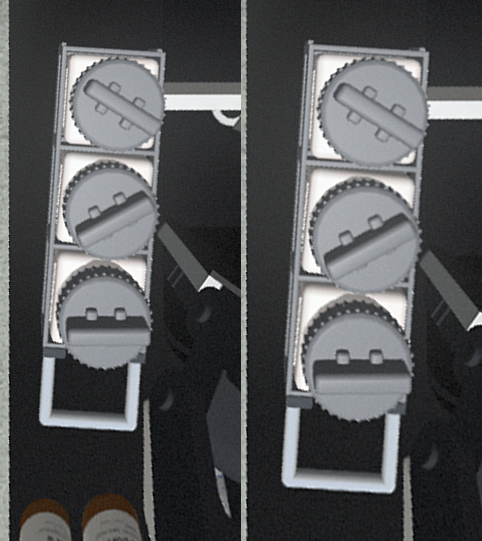

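>>> send_rows --steps '[[[0.007,0.0073,0.03],[0,0,0]],[[0,0,0.04],[0,0,-2.5]],[[0,0,0.04],[0,0,0]],[[0,0,0.025],[0,0,0]],[[0,0,0.012],[0,0,0]],[[0,0,0],[0,0,0]],[[0,0,0],[0,0,0]]]'

```text
time_s: 21.62
tool_pos: [0.4529, 0.0094, 0.1008]
eef_rot: [[-0.84, 0.542, 0.001], [0.542, 0.84, 0.005], [0.001, 0.005, -1.0]]
contact_force: [-0.5, 0.2, 0.1]
opening: 0.402
grip_force: 0.0
```

>>> send_rows --steps '[[[0,0,0],[0,0,0]],[[0,0,0],[0,0,0]],[[0,0,0],[0,0,0]],[[0,0,0],[0,0,0]],[[0,0,0],[0,0,0]]]' --fingers 1

```text
time_s: 22.25
tool_pos: [0.4527, 0.0091, 0.1004]
eef_rot: [[-0.841, 0.542, 0.001], [0.542, 0.841, 0.004], [0.001, 0.004, -1.0]]
contact_force: [-0.4, -2.9, 5.7]
opening: 0.133
grip_force: 28.6
```

```bash
python3 o.py
```

```text
[0.4527 0.0091 0.1004] yaw 147.2 F [-0.35 -2.92  5.7 ] T [-0.545  0.144 -0.01 ] op 0.1332190484671381 28.55862468481064 t 22.25 j [ 0.02  0.21 -0.43  0.92  0.    0.59]
```

>>> send_rows --steps '[[[0,0,0],[0,0,1]],[[0,0,0],[0,0,0.5]],[[0,0,0],[0,0,0]]]'

```text
time_s: 22.62
tool_pos: [0.4526, 0.0094, 0.1004]
eef_rot: [[-0.826, 0.563, 0.001], [0.563, 0.826, 0.005], [0.002, 0.004, -1.0]]
contact_force: [-0.7, -0.9, 6.1]
opening: 0.127
grip_force: 28.5
```

```bash
python3 o.py
```

```text
[0.4526 0.0094 0.1004] yaw 145.71 F [-0.71 -0.95  6.1 ] T [-0.276  0.172  0.058] op 0.1266250551041029 28.532724380493164 t 22.625 j [ 0.02  0.21 -0.44  0.92  0.    0.62]
```

Not decisive yet; a little more.

>>> send_rows --steps '[[[0,0,0],[0,0,1]],[[0,0,0],[0,0,0.5]],[[0,0,0],[0,0,0]]]'

```text
time_s: 23.0
tool_pos: [0.4525, 0.0093, 0.1004]
eef_rot: [[-0.811, 0.584, 0.001], [0.584, 0.811, 0.004], [0.002, 0.004, -1.0]]
contact_force: [-1.5, -2.3, 6.1]
opening: 0.127
grip_force: 29.1
```

```bash
python3 o.py
```

```text
[0.4525 0.0093 0.1004] yaw 144.23 F [-1.5  -2.25  6.1 ] T [-0.484  0.253  0.373] op 0.12667892468425723 29.09113436937332 t 23.0 j [ 0.02  0.21 -0.44  0.92  0.    0.64]
```

>>> send_rows --steps '[[[0,0,0],[0,0,0]],[[0,0,0],[0,0,0]],[[0,0,0],[0,0,0]],[[0,0,-0.03],[0,0,0]],[[0,0,-0.04],[0,0,0]],[[0,0,-0.04],[0,0,-8]],[[0,0,-0.04],[0,0,-8]],[[0,0,0],[0,0,-8]],[[0,0,0],[0,0,-8]],[[0,0,0],[0,0,0]]]' --fingers 0.6

```text
time_s: 24.25
tool_pos: [0.4522, 0.0087, 0.2498]
eef_rot: [[-0.998, 0.067, -0.0], [0.067, 0.998, 0.005], [0.0, 0.005, -1.0]]
contact_force: [-0.6, 0.3, -0.4]
opening: 0.401
grip_force: 0.0
```

```bash
python3 o.py
python3 - <<'E'
import pickle
from station import *
from h import *
p=get_image('top');q=get_image('scene');w=get_image('wrist')
for n,im,i in(('top',p,0),('scene',q,1),('w',w,2)):
    for nm in ['brown_bottle','bench_shelf','caddy_handle']:
        for d in regions_of(nm,im):
            l,t,ww,h=d['extent'];print(n,nm,round(d['conf'],2),d['extent'],'base z0',at(im,[(l+ww/2,t+h)],0).round(3).tolist(),'top z.1',at(im,[(l+ww/2,t)],.1).round(3).tolist(), 'ctr',at(im,[(l+ww/2,t+h/2)],.05).round(3).tolist())
E
python3 rect.py top p4 .3 .62 .45 -.4 700 .042 .15
```

```text
[0.4522 0.0087 0.2498] yaw 176.17 F [-0.57  0.32 -0.4 ] T [ 0.006 -0.038  0.007] op 0.4010082747832694 0.0 t 24.25 j [ 0.02  0.11 -0.15  1.31  0.    0.08]
top brown_bottle 0.48 [408.6, 230.2, 17.8, 18.7] base z0 [[0.442, -0.377]] top z.1 [[0.477, -0.367]] ctr [[0.46, -0.372]]
top bench_shelf 0.87 [161.1, 218.4, 88.9, 71.0] base z0 [[0.364, 0.316]] top z.1 [[0.569, 0.291]] ctr [[0.468, 0.304]]
top bench_shelf 0.38 [339.9, 238.3, 19.4, 21.9] base z0 [[0.422, -0.153]] top z.1 [[0.468, -0.153]] ctr [[0.446, -0.153]]
top caddy_handle 0.86 [330.3, 237.0, 52.4, 29.7] base z0 [[0.399, -0.173]] top z.1 [[0.471, -0.175]] ctr [[0.436, -0.174]]
scene brown_bottle 0.6 [347.2, 297.8, 27.0, 45.4] base z0 [[0.451, -0.402]] top z.1 [[0.464, -0.361]] ctr [[0.458, -0.381]]
scene bench_shelf 0.76 [231.0, 89.6, 70.1, 118.5] base z0 [[0.417, 0.199]] top z.1 [[0.617, 0.823]] ctr [[0.502, 0.463]]
scene bench_shelf 0.4 [304.5, 243.5, 27.2, 22.1] base z0 [[0.463, -0.108]] top z.1 [[0.448, -0.141]] ctr [[0.456, -0.123]]
scene caddy_handle 0.76 [280.5, 220.6, 61.9, 74.9] base z0 [[0.405, -0.211]] top z.1 [[0.468, -0.043]] ctr [[0.435, -0.131]]
w brown_bottle 0.59 [459.1, 295.0, 86.7, 76.3] base z0 [[0.687, 0.238]] top z.1 [[0.523, 0.17]] ctr [[0.596, 0.203]]
w brown_bottle 0.5 [0.9, 221.5, 7.3, 36.5] base z0 [[0.488, -0.364]] top z.1 [[0.426, -0.254]] ctr [[0.454, -0.308]]
w bench_shelf 0.85 [494.4, 111.0, 145.6, 235.6] base z0 [[0.658, 0.321]] top z.1 [[0.371, 0.209]] ctr [[0.482, 0.258]]
w caddy_handle 0.81 [49.0, 168.6, 309.4, 89.3] base z0 [[0.504, -0.121]] top z.1 [[0.397, -0.074]] ctr [[0.442, -0.096]]
```

View pics/p4.png

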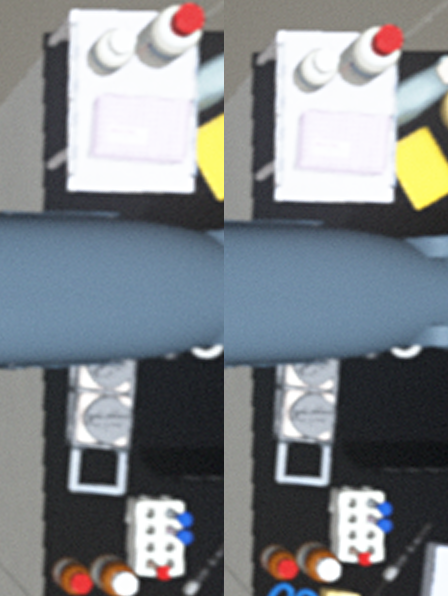

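>>> send_rows --steps '[[[-0.0007,-0.051,0],[0,0,0]],[[-0.0007,-0.051,0],[0,0,0]],[[-0.0007,-0.051,0],[0,0,0]],[[-0.0007,-0.051,0],[0,0,0]],[[-0.0007,-0.051,0],[0,0,0]],[[0,0,0],[-7.5,0,0]],[[0,0,0],[-7.5,0,0]],[[0,-0.0112,0.0417],[0,0,0]],[[0,-0.0112,0.0417],[0,0,0]],[[0,-0.0112,0.0417],[0,0,0]],[[0,0,0],[0,0,0]],[[0,0,0],[0,0,0]]]'

```text
time_s: 26.4
tool_pos: [0.4395, -0.2458, 0.1205]
eef_rot: [[-0.998, 0.064, 0.018], [0.066, 0.963, 0.262], [-0.001, 0.263, -0.965]]
contact_force: [0.5, -0.2, -0.5]
opening: 0.4
grip_force: 0.0
```

```bash
python3 o.py; python3 rect.py wrist p5 .36 .52 .08 -.34 1300 .042
python3 - <<'E'
import cv2,pickle
a=cv2.imread('pics/p5.png');w=pickle.load(open('p5.pkl','rb'))['pixels'][:,:,::-1]
w=cv2.resize(w,(560,420));a=cv2.copyMakeBorder(a,0,max(0,560-a.shape[0]),0,0,0)[:560];w=cv2.copyMakeBorder(w,0,140,0,0,0)
cv2.imwrite('pics/c5.png',cv2.hconcat([a,w]))
E
```

```text
[ 0.4395 -0.2458  0.1205] yaw 176.22 F [ 0.47 -0.24 -0.5 ] T [-0.276 -0.011  0.003] op 0.4003334507960551 0.0 t 26.4 j [-0.64  0.38 -0.17  1.17  0.22 -0.59]
```

View pics/c5.png

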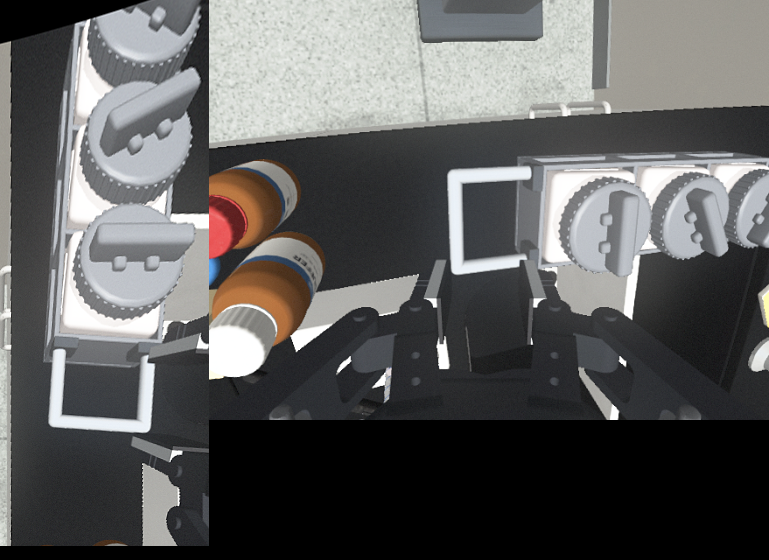

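>>> send_rows --steps '[[[0.0025,-0.008,0.03],[0,0,0]],[[0,-0.008,0.03],[0,0,0]],[[0,-0.0045,0.0165],[0,0,0]],[[0,-0.002,0.007],[0,0,0]],[[0,0,0],[0,0,0]],[[0,0,0],[0,0,0]]]'

```text
time_s: 27.2
tool_pos: [0.4371, -0.2454, 0.0337]
eef_rot: [[-0.998, 0.063, 0.018], [0.066, 0.963, 0.262], [-0.001, 0.263, -0.965]]
contact_force: [0.5, -0.3, -0.6]
opening: 0.4
grip_force: 0.0
```

```bash
python3 o.py
```

```text
[ 0.4371 -0.2454  0.0337] yaw 176.22 F [ 0.54 -0.31 -0.55] T [-0.21   0.047 -0.042] op 0.39969172061167074 0.0 t 27.2 j [-0.64  0.46 -0.29  0.97  0.22 -0.59]
```

>>> send_rows --steps '[[[0,0,0],[0,0,0]],[[0,0,0],[0,0,0]],[[0,0,0],[0,0,0]],[[0,0,0],[0,0,0]],[[0,0,0],[0,0,0]],[[0,0,0],[0,0,0]]]' --fingers 1 --force 40

```text
time_s: 27.95
tool_pos: [0.4367, -0.2441, 0.0339]
eef_rot: [[-0.998, 0.063, 0.018], [0.066, 0.962, 0.264], [-0.001, 0.265, -0.964]]
contact_force: [-0.7, 4.8, 10.9]
opening: 0.101
grip_force: 39.0
```

```bash
python3 o.py
```

```text
[ 0.4367 -0.2441  0.0339] yaw 176.22 F [-0.66  4.85 10.94] T [1.319 0.079 0.023] op 0.10066283014196686 39.036219120025635 t 27.95 j [-0.64  0.46 -0.3   0.97  0.22 -0.59]
```

>>> send_rows --steps '[[[0,0.0002,-0.0007],[0,0,0]],[[0,0,0],[0,0,0]],[[0,0,0],[0,0,0]],[[0.0001,0.0048,0.0013],[0,0,0]],[[0.0001,0.0097,0.0026],[0,0,0]],[[0.0001,0.0145,0.004],[0,0.11,-0.4]],[[0.0001,0.0145,0.004],[0,0.11,-0.4]],[[0.0001,0.0145,0.004],[0,0.11,-0.4]],[[0.0001,0.0145,0.004],[0,0.11,-0.4]],[[0.0001,0.0145,0.004],[0,0.11,-0.4]],[[0.0001,0.0145,0.004],[0,0.11,-0.4]],[[0.0001,0.0145,0.004],[0,0,0]],[[0.0001,0.0145,0.004],[0,0,0]],[[0.0001,0.0097,0.0026],[0,0,0]],[[0.0001,0.0048,0.0013],[0,0,0]],[[0,0,0],[0,0,0]]]' --fingers 1 --force 90

```text
time_s: 29.95
tool_pos: [0.443, -0.0959, 0.0341]
eef_rot: [[-1.0, 0.021, 0.009], [0.023, 0.965, 0.261], [-0.003, 0.261, -0.965]]
contact_force: [1.9, -5.2, 5.3]
opening: 0.087
grip_force: 89.0
```

```bash
python3 o.py; python3 rect.py top p6 .3 .62 .45 -.4 700 .05 .15
```

```text
[ 0.443  -0.0959  0.0341] yaw 178.69 F [ 1.88 -5.21  5.28] T [-0.929 -0.206 -0.141] op 0.08682914683344364 88.99400353431702 t 29.95 j [-0.37  0.35 -0.47  0.84  0.25 -0.36]
```

View pics/p6.png

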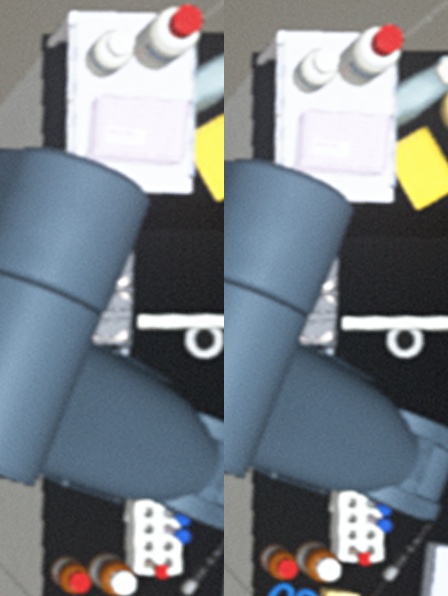

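>>> send_rows --steps '[[[0,0.0048,0.0013],[0,0,0]],[[0,0.0097,0.0026],[0,0,0]],[[-0.0002,0.0193,0.0052],[0,0,0]],[[-0.0002,0.0193,0.0052],[0,0,0]],[[-0.0002,0.0193,0.0052],[0,0,0]],[[-0.0002,0.0193,0.0052],[0,0,0]],[[-0.0002,0.0193,0.0052],[0,0,0]],[[-0.0002,0.0193,0.0052],[0,0,0]],[[-0.0002,0.0193,0.0052],[0,0,0]],[[0,0.0145,0.0039],[0,0,0]],[[0,0.0097,0.0026],[0,0,0]],[[0,0.0048,0.0013],[0,0,0]],[[0,0,0],[0,0,0]]]'

```text
time_s: 31.62
tool_pos: [0.4476, 0.09, 0.0341]
eef_rot: [[-1.0, 0.021, 0.007], [0.022, 0.965, 0.262], [-0.001, 0.263, -0.965]]
contact_force: [0.2, -3.2, 0.5]
opening: 0.085
grip_force: 88.7
```

```bash
python3 o.py
```

```text
[0.4476 0.09   0.0341] yaw 178.72 F [ 0.2  -3.19  0.49] T [-0.793 -0.332 -0.022] op 0.08540547520248186 88.7241518497467 t 31.625 j [ 0.03  0.3  -0.57  0.7   0.27  0.05]
```

Creep in, 3 mm per row.

>>> send_rows --steps '[[[0,0.0029,0.0008],[0,0,0]],[[0,0.0029,0.0008],[0,0,0]],[[0,0.0029,0.0008],[0,0,0]],[[0,0,0],[0,0,0]]]'

```text
time_s: 32.12
tool_pos: [0.4478, 0.0983, 0.0341]
eef_rot: [[-1.0, 0.022, 0.007], [0.023, 0.965, 0.262], [-0.001, 0.262, -0.965]]
contact_force: [-0.7, -6.7, 4.1]
opening: 0.08
grip_force: 89.2
```

>>> send_rows --steps '[[[0,0.0019,0.0005],[0,0,0]],[[0,0.0019,0.0005],[0,0,0]],[[0,0,0],[0,0,0]]]'

```text
time_s: 32.5
tool_pos: [0.4479, 0.1021, 0.0341]
eef_rot: [[-1.0, 0.023, 0.007], [0.023, 0.965, 0.262], [-0.001, 0.262, -0.965]]
contact_force: [0.4, -7.5, 3.9]
opening: 0.081
grip_force: 89.2
```

>>> send_rows --steps '[[[0,0.0019,0.0005],[0,0,0]],[[0,0.0019,0.0005],[0,0,0]],[[0,0,0],[0,0,0]]]'

```text
time_s: 32.88
tool_pos: [0.4479, 0.1061, 0.0341]
eef_rot: [[-1.0, 0.023, 0.007], [0.023, 0.965, 0.262], [-0.0, 0.262, -0.965]]
contact_force: [-0.5, -7.4, 4.2]
opening: 0.08
grip_force: 89.2
```

>>> send_rows --steps '[[[0,0.0015,0.0004],[0,0,0]],[[0,0.0015,0.0004],[0,0,0]],[[0,0,0],[0,0,0]]]'

```text
time_s: 33.25
tool_pos: [0.448, 0.1091, 0.0341]
eef_rot: [[-1.0, 0.023, 0.007], [0.024, 0.965, 0.261], [-0.0, 0.262, -0.965]]
contact_force: [-0.4, -8.2, 4.6]
opening: 0.086
grip_force: 89.2
```

>>> send_rows --steps '[[[0,0.0015,0.0004],[0,0,0]],[[0,0.0015,0.0004],[0,0,0]],[[0,0,0],[0,0,0]]]'

```text
time_s: 33.62
tool_pos: [0.448, 0.1105, 0.034]
eef_rot: [[-1.0, 0.024, 0.007], [0.025, 0.966, 0.258], [-0.001, 0.258, -0.966]]
contact_force: [-1.3, -20.3, 10.0]
opening: 0.08
grip_force: 90.3
```

```bash
python3 o.py
```

```text
[0.448  0.1105 0.034 ] yaw 178.58 F [ -1.32 -20.34   9.99] T [-3.546  0.286  0.067] op 0.0799056683989614 90.25116562843323 t 33.625 j [ 0.08  0.29 -0.57  0.68  0.26  0.11]
```

>>> send_rows --steps '[[[0,0,0],[0,0,0]],[[0,0,0],[0,0,0]],[[0,0,0],[0,0,0]],[[0,0,0],[0,0,0]]]' --fingers 0.65 --force 25

```text
time_s: 34.12
tool_pos: [0.4476, 0.1134, 0.0339]
eef_rot: [[-1.0, 0.022, 0.005], [0.022, 0.964, 0.264], [0.001, 0.264, -0.965]]
contact_force: [-0.3, -0.3, -0.9]
opening: 0.353
grip_force: 0.0
```

>>> send_rows --steps '[[[0,0,-0.01],[0,0,0]],[[0,0,-0.02],[0,0,0]],[[0,0,-0.03],[0,0,0]],[[0,0,-0.04],[0,0,0]],[[0,-0.03,-0.04],[0,0,0]],[[0,-0.04,-0.04],[0,0,0]],[[0,-0.04,-0.03],[0,0,0]],[[0,-0.04,0],[0,0,0]],[[0,0,0],[0,0,0]]]'

```text
time_s: 35.25
tool_pos: [0.443, -0.0888, 0.1971]
eef_rot: [[-1.0, 0.025, 0.006], [0.026, 0.964, 0.263], [0.001, 0.263, -0.965]]
contact_force: [0.8, 0.4, 0.5]
opening: 0.346
grip_force: 0.0
```

```bash
python3 o.py
python3 - <<'E'
from station import *
import cv2,pickle
w=get_image('wrist');t=get_image('top');s=get_image('scene');pickle.dump([w,t,s],open('p7.pkl','wb'))
a=cv2.resize(w['pixels'][:,:,::-1],(480,360))
b=cv2.resize(t['pixels'][190:310,150:430,::-1],(560,240),interpolation=cv2.INTER_CUBIC)
c=cv2.resize(s['pixels'][120:300,220:460,::-1],(320,240),interpolation=cv2.INTER_CUBIC)
import numpy as np
o=np.zeros((600,800,3),np.uint8);o[:360,:480]=a;o[360:,:560]=b;o[:240,480:]=c
cv2.imwrite('pics/c7.png',o)
E
```

```text
[ 0.443  -0.0888  0.1971] yaw 178.51 F [0.81 0.44 0.5 ] T [-0.197 -0.     0.062] op 0.34620308657417664 0.0 t 35.25 j [-0.36  0.2  -0.22  1.25  0.25 -0.35]
```

View pics/c7.png

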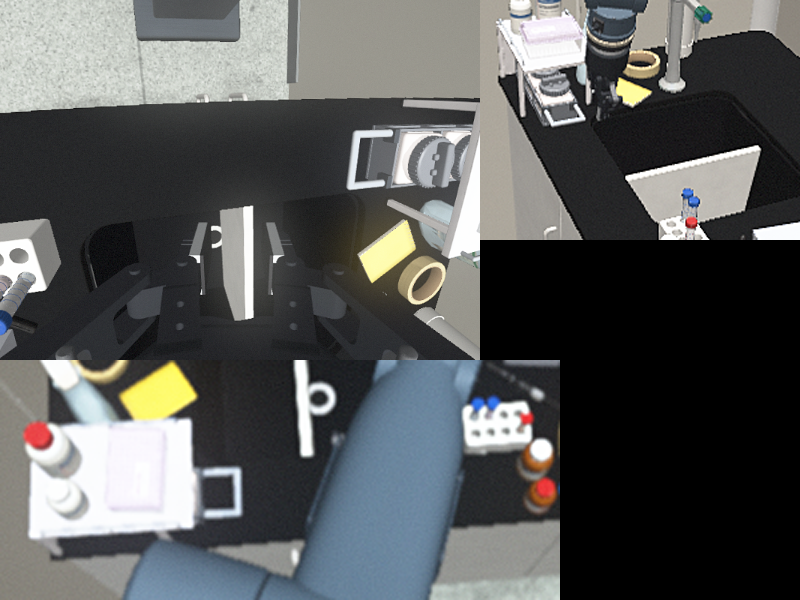

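Run:
```python
from station import *
print(sign_off())
```

```text
the job is handed in; nothing more can be done
None
```

The job is handed in at about 35 s: the middle and rear lids were loose and are now turned to a firm stop, the front lid was already tight when tugged, and the caddy is pushed in under the shelf. A 20 N resistance where I had measured the back panel to be is my only sign that it rests against it.

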